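Feed a plaster cast into the light-curing box with the push stick

TASK

Take the push stick off the purple mat and with it, not with the gripper, feed the plaster cast along the infeed deck, in under the hinged amber guard and on until it is pressed home against the sprung back stop: push until you clearly feel the stop give, but never ram it, the plaster chips. Then draw the stick out so that the guard drops shut, and lay it back flat on the mat. Leave everything else on the bench where it is.

Things in the scene. Friction and masses are not known exactly. Their poses are not given: they have to be found in the camera images.
- unit: White light-curing box, fixed: 190 wide, 215 deep, 128 high, with an infeed deck 140 long before its mouth. Origin at table level under the middle of the mouth; +x points into the box (feed direction), +y to the left of that, z up. Deck and chamber floor are one level surface 20 mm above the table. The mouth (x = 0) is 80 wide and 52 high above the deck; the chamber's roof is an amber window.
- hood: Upper part of the same box, over and around the chamber: the two lamp housings, rear electronics, window and, carried inside it, the back stop (the only part of it that the cast meets). Same origin and axes as the unit.
- mouth (a point): Middle of the mouth at deck level (20 mm above the table); x = 0, y = 0, z = 20 mm in the unit's frame.
- deck_end (a point): Middle of the infeed deck's outer edge, at deck level: x = -140 mm in the unit's frame. Two steel side rails, 16 mm high above the deck, guide the cast: they stand about 114 mm apart here, close in evenly to 62 mm apart at x = -40 mm, and stay 62 mm apart from there to x = 165 mm.
- chamber (a point): Point on the chamber floor, x = 124 mm in the unit's frame. The back stop's face stands within 20 mm of here (x = 104 to 144 mm): a block clamped at another depth each time, not measured, with a rubber pad 50 wide on springs: 3 N per mm, 7 mm of travel, then solid. Feel it as a steady rise of the push on top of the drag (1 to 4 N while sliding). Let go, it eases the cast back to its free position.
- guard (a joint): Hinged amber guard flap across the mouth, 62 wide, 42 tall, its hinge 52 mm above the deck at x = 0. Angle in rad: 0 hangs shut (lower edge 10 mm above the deck), grows to 1.45 as it swings inwards and up. A light spring shuts it; the cast or the stick just pushes it up with 1 to 2 N, and it lies on top of what passes under it.
- cast: Stone dental cast on a lilac plaster base: 62 long, 58 wide, 34 high, about 0.2 kg; tooth arch on top, angled front corners, flat heel face 58 wide and 20 high. It stands on the infeed deck between the flared rails, somewhat askew. Origin: centre of its underside; +x towards its nose (points to the mouth), z up.
- cast_nose (a point): Middle of the cast's front face, at its underside, 31 mm ahead of its origin.
- cast_heel (a point): Middle of the cast's flat heel face (where the stick pushes), at its underside, 31 mm behind its origin. A final push of 6 to 9 N presses it well home; the plaster chips above 13 N.
- stick: Push stick, 0.09 kg: wooden bar 12 wide, 24 high, with a flat T-shaped foot 40 wide, 8 thick, 24 high at its front end and a raised red grip at its rear end. Origin: at the underside below the middle of the grip; +x along the bar to the foot, whose front face is at x = 165 mm; rear end at x = -30 mm. It lies on the mat the right way up, ready to use.
- stick_grip (a point): Point to grip, 48 mm straight above the stick's origin: the middle of the red grip, 60 long, 16 thick, from 24 to 62 mm above the stick's underside; take it across its 16 mm from above.
- stick_foot (a point): Middle of the foot's flat front face, at the stick's underside.
- mat: Purple work mat, fixed, 340 (x) by 440 (y), 3 thick; origin at the centre of its underside.
- cast2: Another cast, on a teal base, on the mat. Leave alone.
- jar: Small glass jar with white cap, 38 across, 45 high, on the mat's far side. Leave alone.
- tub: White round tub, 110 across, 32 high. Leave alone.
- bin: Open orange box, 100 x 130 x 75 high. Leave alone.
- mug: White mug, 80 across, 90 high. Leave alone.
- palette: Grey ceramic palette, 100 x 150 x 18. Leave alone.
- forceps: Steel forceps lying on the bench, about 160 long. Leave alone.
- spatula: Small brush lying on the mat, 170 long; origin under its middle. Leave alone.
Mind the look-alikes: they are no part of the job. What is shaped like the cast but blue or red is not meant.

How it is judged:
By the outcome, as a careful person would: the job done as asked, in the order asked, and still so for the second after the job is handed in, with the robot touching nothing.
It also fails if it takes over 69 s, if anything falls off the work surface, if the arm or the gripper's body presses on something with over 40 N, if the wrist force passes 120 N, or if a joint passes its speed limit or range.

ROBOT

A 7-joint arm with a two-finger parallel gripper is mounted at the origin on the work surface. World frame = base frame: x ahead of the robot, y to its left, z up, the work surface at z = 0. Lengths are in m, angles in degrees, forces in N, time in s.
With the tool pointing down it reaches from about 0.425 to 0.875 m from the base axis. Payload 4.7 kg.
Tool frame: the origin (TCP) lies between the finger pads; the fingertips stand 8 mm ahead of it and the grasp point (between the pads) lies 11 mm behind it (env.tip_extent is the distance from the TCP to the fingertips, in m); z points along the fingers, y is the line along which they close (so a half turn about z gives the same grasp; the last joint's range is limited). The gripper opens to 87 mm and grips with 3 to 60 N. Pads are 19 mm wide; open, the fingers measure 117 mm over their backs; the gripper's body (75 mm by 190 mm) begins 51 mm behind the grasp point.
Start: joints at [74.089, 18.392, -4.016, 83.108, 1.295, 78.541, -3.26], TCP at [0.187, -0.623, 0.231] pointing down, gripper open.
Joint ranges: [-163.93, 163.93], [-17.29, 119.83], [-79.2, 71.16], [3.27, 140.29], [-89.18, 269.18], [5.43, 117.66], [-154.24, 154.24]. Speed limits (degrees/s): [147.25, 147.25, 180, 180, 180, 180, 180].

INTERFACE

Orientations are given as [roll, pitch, yaw] about the fixed x, y, z axes, in that order (R = Rz(yaw) Ry(pitch) Rx(roll)).
In Python, from cell import sensors, vision, workorder, env gives the robot as it stands.
- The arm moves only by the tool drive_tool, never from a script. Its argument "moves" is a list of rows, each an object of numbers: "x", "y", "z": the shift along the tool's x, y, z in mm; "rx", "ry", "rz": the turn, a rotation vector about the tool's x, y, z in rad; "fingers": the closure, from -1 (fully open) to 1 (shut). In form: [{"x": .., "y": .., "z": .., "rx": .., "ry": .., "rz": .., "fingers": ..}, ...]. A call has 1 to 20 rows; each row is the pose to reach, as a shift and turn from the pose commanded when the call began, along the tool's axes at that moment; what a row does not reach only later rows make up. A row lasts 1/8 s, in which the tool goes at most 62.5 mm and 10.7 degrees, less where a joint would pass 70% of its speed; a pose out of reach is approached as far as the arm can. A call with a gripper value outside its range is refused whole. The fingers move at their own pace and stop on an object; "force" is the grip in N (left out, the last holds). Time passes only in rows, so rows that repeat a pose let the fingers close. It gives the time, the measured TCP pose, the force, the opening and the grip force at its end, in the units of the state.
- sensors.get_obs(): the state, without advancing time (a new reading comes with each control period).
- vision.read_camera(name): name is "side" or "top" or "wrist"; returns a dict with "image" (400x640x3 uint8, red, green, blue), "fx", "fy", "cx", "cy" (pixels), "R" (3x3) and "t" (3): a world point X has camera coordinates R X + t. Camera axes: x right, y down, z forward; pixel columns grow to the right and rows downward; lengths in m; the calibration is good to about 2 mm. A picture is of the moment at which its call begins. There is no depth.
- workorder.sign_off(): hands the job in; it is judged then, once.
The state is a dict: "time_s": time; "qpos": joint angles; "joint_velocities": joint speeds; "effort": joint torques, N m; "tool_pos": TCP position; "tool_rot": TCP orientation; "force": force on the tool from outside, world axes, zero at the start; "wrist_torque": the same for the moment, N m; "grip_width": finger opening in m; "grasp_force": force on a finger pad.
Only numpy, scipy, OpenCV 4.12 (cv2) and the standard library are available. Lean on these libraries where they do the work, as an engineer would, in place of code of your own. Each camera call takes 0.05 s, during which the arm holds its last target. There are 200 camera calls.

## Working session

There is one attempt and no reset: what is moved stays moved. The work goes in short steps, Python scripts to look and compute and a tool call to move; the robot and the scene stay as the last step left them, time stands still between calls to the robot, and variables do not carry over. Pictures are saved under pics/ and viewed, at most 10 in all, crops included, and the job is handed in when it is done.

Besides the shell and the picture viewer there is one more tool, called after "Emit:" by a JSON object that holds its "method" and its "body". drive_tool: Moves the arm, as the interface text tells. Its arguments: {"type":"object","properties":{"moves":{"type":"array"},"force":{"type":"number"}},"required":["moves"]}

```bash
mkdir -p pics; cat > h.py <<'E'
import numpy as np, cv2
from cell import sensors, vision, workorder, env
def snap(n,f):
    c=vision.read_camera(n); cv2.imwrite('pics/'+f,cv2.cvtColor(c['image'],cv2.COLOR_RGB2BGR))
    np.savez('pics/'+f[:-4]+'.npz',**{k:np.array(c[k]) for k in c}); return c
def load(f): return np.load('pics/'+f+'.npz')
def ray(c,u,v,z):
    R=c['R'];C=-R.T@c['t'];d=R.T@np.array([(u-c['cx'])/c['fx'],(v-c['cy'])/c['fy'],1]);return C+d*(z-C[2])/d[2]
def proj(c,X):
    p=c['R']@np.array(X)+c['t'];return np.array([c['fx']*p[0]/p[2]+c['cx'],c['fy']*p[1]/p[2]+c['cy']])
E
python3 - <<'E'
from h import *
for n in('top','side'):
    c=snap(n,n+'0.png');print(n,-c['R'].T@c['t'],c['fx'])
o=sensors.get_obs();print(o)
E
```

```text
top [0.30934028 0.03314695 1.43780773] 483.1117609644367
side [0.28258442 0.95785408 0.82528243] 428.9360966596185
{'time_s': 0.1, 'qpos': array([74.08911653, 18.4358579 , -4.014315  , 83.1678545 ,  1.29296636,
       78.53968858, -3.26077466]), 'joint_velocities': array([-0.01665158,  0.07530691, -0.06918093, -0.24162077, -0.05927182,
        0.05278595, -0.06137087]), 'effort': array([ 2.63030834e-04, -4.92570055e+01, -4.05770503e-01, -3.13398135e+01,
       -6.42803684e-02,  3.94310360e-02,  5.32513332e-05]), 'tool_pos': array([ 0.18680458, -0.62208293,  0.22955934]), 'tool_rot': array([-1.79901710e+02,  3.77408997e-03,  1.67181452e+01]), 'force': array([ 0.58681655,  0.06747475, -0.03841522]), 'wrist_torque': array([-0.093072  , -0.06429531, -0.01044889]), 'grasp_force': 0.0, 'grip_width': 0.08670818149334585}
```

View pics/top0.png

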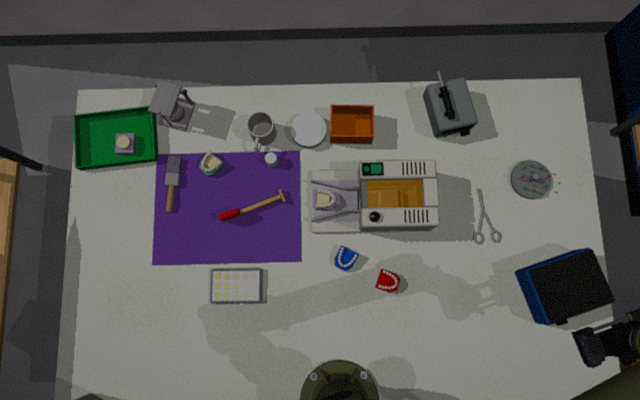

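View pics/side0.png

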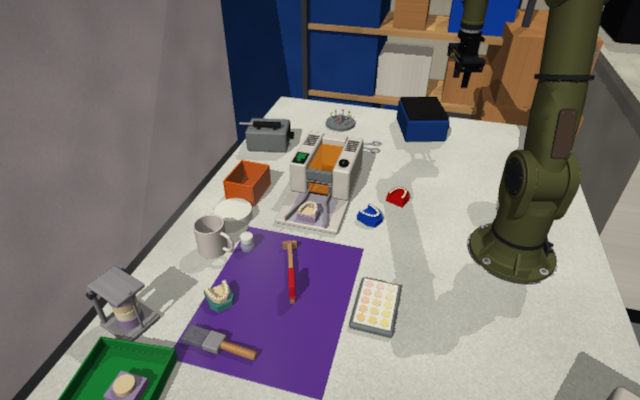

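The top view shows the base at the bottom (340,385). The stick's red grip is at (232,213) and its foot at (282,196). The cast is on the deck at (325,200), and the box mouth is near (360,197), feeding toward the right (world −y). Next I'll enlarge this region.

```bash
python3 - <<'E'
from h import *
a=cv2.imread('pics/top0.png')[150:245,205:445]; cv2.imwrite('pics/c1.png',cv2.resize(a,None,fx=3.3,fy=3.3,interpolation=cv2.INTER_CUBIC))
a=cv2.imread('pics/side0.png')[125:310,265:375]; cv2.imwrite('pics/c2.png',cv2.resize(a,None,fx=3.2,fy=3.2,interpolation=cv2.INTER_CUBIC))
E
```

```text
(no output)
```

View pics/c1.png

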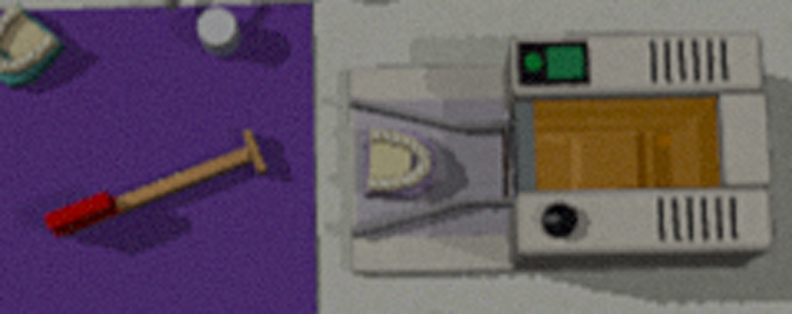

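View pics/c2.png

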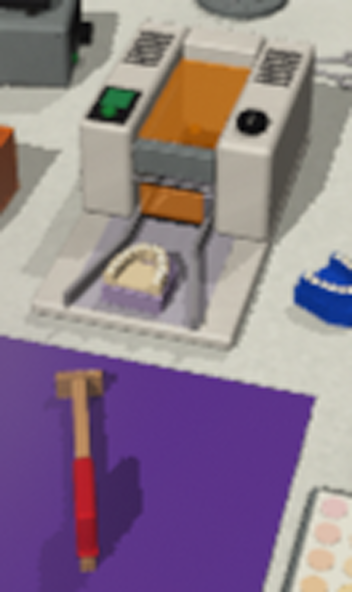

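The crops show these crop-pixel positions. In the top crop, the grip rear is at (50,224), the foot front runs (250,130)-(268,170), the box top corners run (511,38) to (770,250), and the rail starts are at (352,104) and (353,235). In the side crop, the foot top runs (57,373)-(103,371), and the cast's heel edge is near (101,290)-(165,297).

```bash
cat > fit.py <<'E'
from h import *
from scipy.optimize import least_squares
def fit(loc,z0,x0,obs):
    # obs: (cam, local mm, pixel)
    f=lambda p:[ (proj(c,world(p,L,z0))-np.array(q)) for c,L,q in obs]
    r=least_squares(lambda p:np.ravel(f(p)),x0,loss='soft_l1',x_scale=[.01,.01,.05]); return r.x,np.round(f(r.x),1)
def world(p,L,z0):
    L=np.array(L)/1000;c,s=np.cos(p[2]),np.sin(p[2]);return np.array([p[0]+c*L[0]-s*L[1],p[1]+s*L[0]+c*L[1],z0+L[2]])
T=lambda u,v:(u/3.3+205-.35,v/3.3+150-.35)
S=lambda u,v:(u/3.2+265-.35,v/3.2+125-.35)
E
python3 - <<'E'
from fit import *
t,s=load('top0'),load('side0')
st=[(t,(-30,8,62),T(47,213)),(t,(-30,-8,62),T(53,235)),(t,(30,8,62),T(107,193)),(t,(30,-8,62),T(116,213)),(t,(165,20,24),T(250,130)),(t,(165,-20,24),T(268,170)),
(s,(-30,8,62),S(76,553)),(s,(-30,-8,62),S(98,555)),(s,(165,20,24),S(57,373)),(s,(165,-20,24),S(103,371))]
p,r=fit(0,.003,[.5,.2,-1.2],st);print('stick',p,np.degrees(p[2]));print(r.tolist())
un=[(t,(0,95,128),T(511,38)),(t,(215,95,128),T(762,32)),(t,(215,-95,128),T(770,250)),(t,(0,-95,128),T(517,252)),
(t,(-140,57,36),T(352,104)),(t,(-140,-57,36),T(353,235)),(t,(-40,31,36),T(468,130)),(t,(-40,-31,36),T(470,205)),
(s,(0,95,128),S(83,120)),(s,(0,-95,128),S(267,142)),(s,(-140,57,36),S(68,292)),(s,(-140,-57,36),S(197,315))]
p,r=fit(0,0,[.6,-.1,-1.57],un);print('unit',p,np.degrees(p[2]));print(r.tolist())
for q in [(101,290),(165,297)]: print('heel',ray(s,*S(*q),.04))
for q in [(101,300),(165,311)]: print('heelbot',ray(s,*S(*q),.02))
E
```

```text
stick [ 0.52694809  0.30223626 -1.20843352] -69.23814034024407
[[-1.5, 1.4], [-1.4, -0.1], [-0.1, -0.3], [-0.9, -1.3], [-0.0, 0.3], [-0.6, 0.4], [0.2, -11.8], [0.3, -12.9], [-0.3, -0.7], [0.1, -1.0]]
unit [ 0.56546526 -0.07641523 -1.57182984] -90.05921583822243
[[0.3, -0.8], [0.8, -0.7], [3.1, 0.6], [1.1, 1.8], [-0.4, 0.8], [0.0, -0.9], [-1.7, 0.7], [-1.6, -1.4], [-2.0, -0.2], [2.0, 2.6], [0.7, 0.2], [-1.4, 0.1]]
heel [0.59543437 0.05714371 0.04      ]
heel [0.53751097 0.05085373 0.04      ]
heelbot [0.5989936  0.04783487 0.02      ]
heelbot [0.53863874 0.04673543 0.02      ]
```

```bash
cat > go.py <<'E'
from h import *
import sys
from scipy.spatial.transform import Rotation as Ro
def rel(target,yaw):
    o=sensors.get_obs();R=Ro.from_euler('xyz',o['tool_rot'],degrees=True)
    d=R.inv().apply(np.array(target)-o['tool_pos'])*1000
    w=(R.inv()*Ro.from_euler('xyz',[180,0,yaw],degrees=True)).as_rotvec()
    return np.round(d,1),np.round(w,4)
E
python3 - <<'E'
from go import *
for w,y in [((.5,-.3,.26),65),((.52,0,.26),90)]: print(rel(w,y))
E
```

```text
(array([ 392.6, -218.4,  -30.1]), array([-1.600e-03, -7.000e-04, -8.427e-01]))
(array([ 498.1, -500. ,  -29.6]), array([-1.500e-03, -1.000e-03, -1.279e+00]))
```

Emit:
{"method": "drive_tool", "body": {"moves": [{"x": 55,"y": -31,"z": -30,"rz": -0.12},{"x": 110,"y": -62,"z": -30,"rz": -0.24},{"x": 168,"y": -93,"z": -30,"rz": -0.36},{"x": 224,"y": -125,"z": -30,"rz": -0.48},{"x": 280,"y": -156,"z": -30,"rz": -0.6},{"x": 336,"y": -187,"z": -30,"rz": -0.72},{"x": 393,"y": -218,"z": -30,"rz": -0.84},{"x": 410,"y": -270,"z": -30,"rz": -0.92},{"x": 430,"y": -320,"z": -30,"rz": -1.0},{"x": 450,"y": -370,"z": -30,"rz": -1.08},{"x": 465,"y": -420,"z": -30,"rz": -1.16},{"x": 482,"y": -465,"z": -30,"rz": -1.24},{"x": 498,"y": -500,"z": -30,"rz": -1.28},{"x": 498,"y": -500,"z": -30,"rz": -1.28},{"x": 498,"y": -500,"z": -30,"rz": -1.28}]}}

```text
invalid input at $.moves[0]: expected keys x, y, z, rx, ry, rz, fingers
```

```bash
python3 - <<'E'
from go import *
c=snap('wrist','w1.png');o=sensors.get_obs();print(o['time_s'],o['tool_pos'],o['tool_rot'],o['qpos'][[0,6]],-c['R'].T@c['t'],c['fx'])
print(rel((.527,.302,.20),110.8))
E
```

```text
0.15 [ 0.18680297 -0.62216541  0.22971723] [-1.79918398e+02  5.64239854e-03  1.67174472e+01] [74.09207659 -3.26110157] [ 0.25918202 -0.59925811  0.38403301] 340.34394765900595
(array([ 591.7, -787.2,   30.8]), array([-1.2000e-03, -1.1000e-03, -1.6421e+00]))
```

View pics/w1.png

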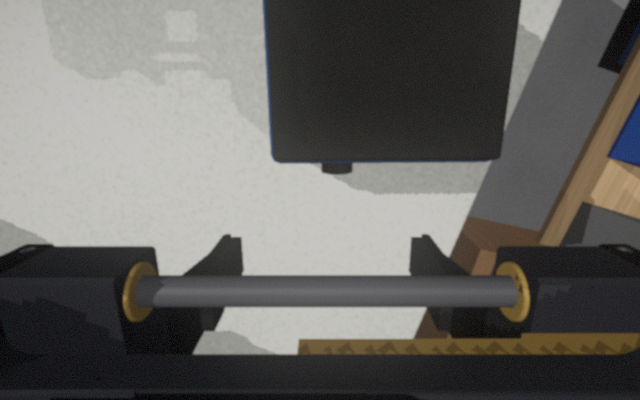

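The view shows only the bench beside the arm, because the move was refused: every key is required. I'll resend it with all keys, ending above the deck.

Emit:
{"method": "drive_tool", "body": {"moves": [{"x": 55,"y": -31,"z": -30,"rx": 0,"ry": 0,"rz": -0.12,"fingers": -1},{"x": 110,"y": -62,"z": -30,"rx": 0,"ry": 0,"rz": -0.24,"fingers": -1},{"x": 168,"y": -93,"z": -30,"rx": 0,"ry": 0,"rz": -0.36,"fingers": -1},{"x": 224,"y": -125,"z": -40,"rx": 0,"ry": 0,"rz": -0.48,"fingers": -1},{"x": 280,"y": -156,"z": -50,"rx": 0,"ry": 0,"rz": -0.6,"fingers": -1},{"x": 336,"y": -187,"z": -50,"rx": 0,"ry": 0,"rz": -0.72,"fingers": -1},{"x": 393,"y": -218,"z": -50,"rx": 0,"ry": 0,"rz": -0.84,"fingers": -1},{"x": 420,"y": -270,"z": -50,"rx": 0,"ry": 0,"rz": -0.92,"fingers": -1},{"x": 450,"y": -320,"z": -50,"rx": 0,"ry": 0,"rz": -1.0,"fingers": -1},{"x": 480,"y": -370,"z": -50,"rx": 0,"ry": 0,"rz": -1.08,"fingers": -1},{"x": 500,"y": -400,"z": -50,"rx": 0,"ry": 0,"rz": -1.16,"fingers": -1},{"x": 520,"y": -430,"z": -50,"rx": 0,"ry": 0,"rz": -1.24,"fingers": -1},{"x": 520,"y": -430,"z": -50,"rx": 0,"ry": 0,"rz": -1.28,"fingers": -1},{"x": 520,"y": -430,"z": -50,"rx": 0,"ry": 0,"rz": -1.28,"fingers": -1},{"x": 520,"y": -430,"z": -50,"rx": 0,"ry": 0,"rz": -1.28,"fingers": -1}]}}

```text
time_s: 2.02
tool_pos: [0.5611, -0.0619, 0.2803]
tool_rot: [-180.0, 0.0, 89.9]
force: [-0.5, 0.0, 0.5]
grip_width: 0.0866
grasp_force: 0.0
```

```bash
python3 - <<'E'
from go import *
c=snap('wrist','w2.png');o=sensors.get_obs();print(o['time_s'],o['tool_pos'],o['tool_rot'],o['qpos'][[0,6]],-c['R'].T@c['t'],c['R'])
print(rel((.527,.302,.20),110.8),rel((.54,.12,.28),100))
E
```

```text
2.075 [ 0.56109543 -0.06197305  0.28036627] [-1.79980441e+02  1.37241845e-02  8.99449137e+01] [36.44327704 -0.8892144 ] [0.56015945 0.01572711 0.43474885] [[ 9.99999860e-01 -4.40465769e-04 -2.94207901e-04]
 [-3.41245810e-04 -9.60534679e-01  2.78160050e-01]
 [-4.05116872e-04 -2.78159911e-01 -9.60534695e-01]]
(array([364. , -34.4,  80.3]), array([-4.00e-04,  2.00e-04, -3.64e-01])) (array([182. , -21.3,   0.3]), array([-0.0004,  0.0002, -0.1755]))
```

View pics/w2.png

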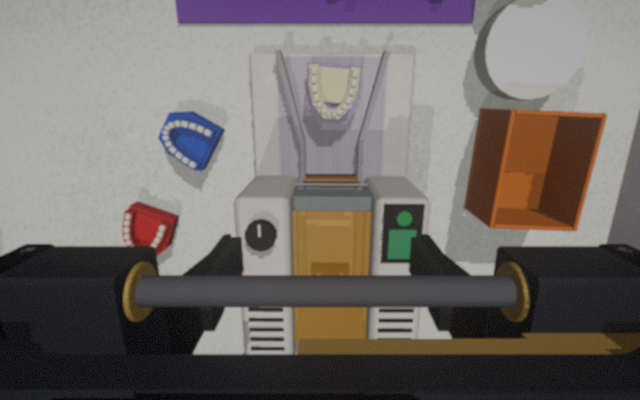

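The wrist view shows the deck's outer corners at about (252,55) and (412,54) and the rail starts at (281,52) and (385,52). The rails become parallel near (304,150) and (360,150). The cast's arch spans (309,65)-(360,66) with its tip at about (334,120).

```bash
python3 - <<'E'
from fit import *
w=load('w2')
for n,q,z in [('deckR',(252,55),.02),('deckL',(412,54),.02),('railR',(281,52),.036),('railL',(385,52),.036),('bR',(304,150),.036),('bL',(360,150),.036),('aR',(309,65),.05),('aL',(360,66),.05),('tip',(334,118),.05),('hoodR',(240,195),.128),('hoodL',(424,192),.128),('bridgeR',(293,187),.128),('bridgeL',(371,187),.128)]: print(n,np.round(ray(w,*q,z),4))
a=cv2.imread('pics/w2.png')[40:190,240:430]; cv2.imwrite('pics/c3.png',cv2.resize(a,None,fx=4,fy=4,interpolation=cv2.INTER_CUBIC))
E
```

```text
deckR [0.4766 0.0654 0.02  ]
deckL [0.6573 0.0663 0.02  ]
railR [0.5114 0.0665 0.036 ]
railL [0.6242 0.0664 0.036 ]
bR [ 0.5344 -0.0397  0.036 ]
bL [ 0.6    -0.0397  0.036 ]
aR [0.5423 0.052  0.05  ]
aL [0.5962 0.051  0.05  ]
tip [ 0.569  -0.0025  0.05  ]
hoodR [ 0.4798 -0.0689  0.128 ]
hoodL [ 0.6515 -0.0661  0.128 ]
bridgeR [ 0.5295 -0.0612  0.128 ]
bridgeL [ 0.602  -0.0612  0.128 ]
```

View pics/c3.png

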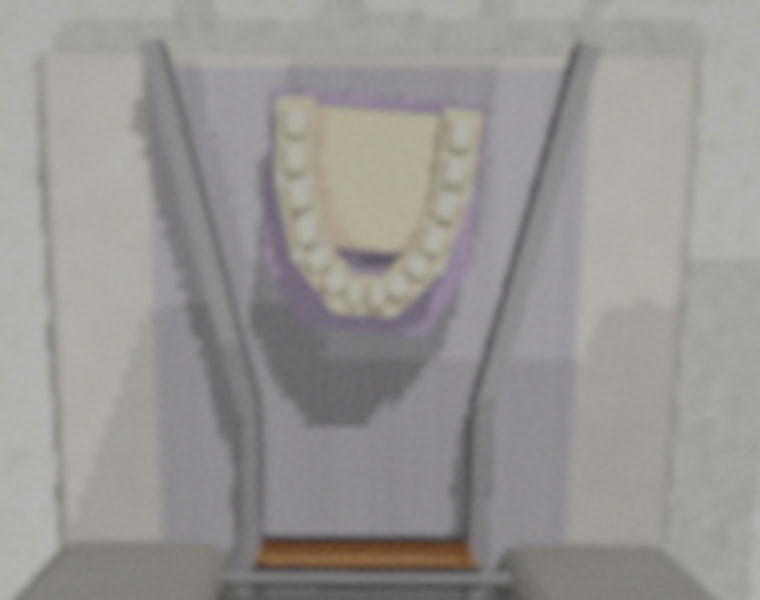

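Emit:
{"method": "drive_tool", "body": {"moves": [{"x": 60,"y": -6,"z": 0,"rx": 0,"ry": 0,"rz": -0.06,"fingers": -1},{"x": 120,"y": -12,"z": 0,"rx": 0,"ry": 0,"rz": -0.12,"fingers": -1},{"x": 180,"y": -18,"z": 10,"rx": 0,"ry": 0,"rz": -0.18,"fingers": -1},{"x": 235,"y": -24,"z": 25,"rx": 0,"ry": 0,"rz": -0.24,"fingers": -1},{"x": 290,"y": -28,"z": 40,"rx": 0,"ry": 0,"rz": -0.3,"fingers": -1},{"x": 335,"y": -32,"z": 60,"rx": 0,"ry": 0,"rz": -0.36,"fingers": -1},{"x": 364,"y": -34,"z": 80,"rx": 0,"ry": 0,"rz": -0.364,"fingers": -1},{"x": 364,"y": -34,"z": 80,"rx": 0,"ry": 0,"rz": -0.364,"fingers": -1},{"x": 364,"y": -34,"z": 80,"rx": 0,"ry": 0,"rz": -0.364,"fingers": -1}]}}

```text
time_s: 3.2
tool_pos: [0.5278, 0.3015, 0.2007]
tool_rot: [180.0, 0.1, 110.8]
force: [0.8, -0.4, 0.0]
grip_width: 0.0869
grasp_force: 0.0
```

```bash
python3 - <<'E'
from go import *
c=snap('wrist','w3.png');o=sensors.get_obs();print(o['time_s'],o['tool_pos'],o['tool_rot'],o['force'])
E
```

```text
3.25 [0.52811131 0.30119557 0.20109896] [1.79953914e+02 6.29905522e-02 1.10754627e+02] [0.06498361 0.59496149 0.102031  ]
```

View pics/w3.png

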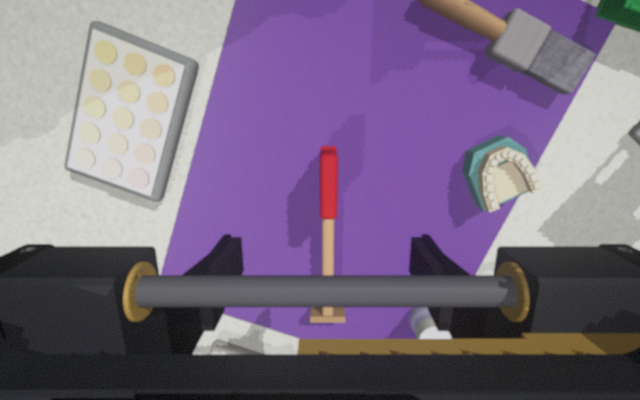

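The wrist view shows the red grip's top from about (329,150) at the rear to (329,218) at the front, the bar down to the foot at (327,318), and open fingers on either side.

```bash
python3 - <<'E'
from go import *
w=load('w3')
a=ray(w,328.5,152,.065);b=ray(w,328.5,218,.065);f=ray(w,327.5,321,.027);print(a,b,(a+b)/2,f,np.linalg.norm(a-b))
r=ray(w,329,147,.0345) ;print('rear low',r)
for q in (a,b):
  d=f-q;print(np.degrees(np.arctan2(d[1],d[0])),np.linalg.norm(d[:2]))
p=np.array([.527,.302,-1.2084])
for L in ((-30,0,62),(30,0,62),(165,0,24)):
  from fit import world
  print(proj(w,world(p,L,.003)))
E
```

```text
[0.51674742 0.33564262 0.065     ] [0.53806448 0.27998969 0.065     ] [0.52740595 0.30781616 0.065     ] [0.58576034 0.15320324 0.027     ] 0.059595848842726416
rear low [0.51732708 0.33613741 0.0345    ]
-69.27943987115353 0.1950561685883674
-69.38417652515793 0.13546106051474308
[325.75055202 157.93022816]
[325.67463049 223.72661958]
[325.5381858  324.85280764]
```

```bash
python3 - <<'E'
from go import *
print(rel((.5274,.3078,.038),110.65))
E
```

```text
(array([  6.6,   1.5, 163.1]), array([0.0008, 0.0011, 0.0018]))
```

Emit:
{"method": "drive_tool", "body": {"moves": [{"x": 6.5,"y": 1.5,"z": 50,"rx": 0,"ry": 0,"rz": 0.002,"fingers": -0.3},{"x": 6.5,"y": 1.5,"z": 100,"rx": 0,"ry": 0,"rz": 0.002,"fingers": -0.3},{"x": 6.5,"y": 1.5,"z": 140,"rx": 0,"ry": 0,"rz": 0.002,"fingers": -0.3},{"x": 6.5,"y": 1.5,"z": 155,"rx": 0,"ry": 0,"rz": 0.002,"fingers": -0.3},{"x": 6.5,"y": 1.5,"z": 163,"rx": 0,"ry": 0,"rz": 0.002,"fingers": -0.3},{"x": 6.5,"y": 1.5,"z": 163,"rx": 0,"ry": 0,"rz": 0.002,"fingers": -0.3},{"x": 6.5,"y": 1.5,"z": 163,"rx": 0,"ry": 0,"rz": 0.002,"fingers": 1},{"x": 6.5,"y": 1.5,"z": 163,"rx": 0,"ry": 0,"rz": 0.002,"fingers": 1},{"x": 6.5,"y": 1.5,"z": 163,"rx": 0,"ry": 0,"rz": 0.002,"fingers": 1},{"x": 6.5,"y": 1.5,"z": 163,"rx": 0,"ry": 0,"rz": 0.002,"fingers": 1},{"x": 6.5,"y": 1.5,"z": 163,"rx": 0,"ry": 0,"rz": 0.002,"fingers": 1},{"x": 6.5,"y": 1.5,"z": 163,"rx": 0,"ry": 0,"rz": 0.002,"fingers": 1}], "force": 50}}

```text
time_s: 4.75
tool_pos: [0.526, 0.3095, 0.0375]
tool_rot: [180.0, 0.0, 110.8]
force: [-0.0, 0.5, 0.3]
grip_width: 0.0156
grasp_force: 50.0
```

```bash
python3 - <<'E'
from go import *
o=sensors.get_obs();print(o['tool_pos'],o['tool_rot'],o['force'],o['grip_width'],o['grasp_force'])
for t,y in [((.55,.32,.11),100),((.567,.29,.11),90),((.567,.29,.0565),90)]:print(rel(t,y))
E
```

```text
[0.52603774 0.30948303 0.03754552] [1.79995910e+02 4.34627785e-04 1.10798423e+02] [-0.01494316  0.47851811  0.29903409] 0.015613060537178617 49.997972482815385
(array([  1.3,  26.1, -72.5]), array([1.000e-04, 0.000e+00, 1.885e-01]))
(array([-32.8,  31.4, -72.5]), array([ 1.00e-04, -0.00e+00,  3.63e-01]))
(array([-32.8,  31.4, -19. ]), array([ 1.00e-04, -0.00e+00,  3.63e-01]))
```

Emit:
{"method": "drive_tool", "body": {"moves": [{"x": 0,"y": 0,"z": -25,"rx": 0,"ry": 0,"rz": 0,"fingers": 1},{"x": 0,"y": 0,"z": -55,"rx": 0,"ry": 0,"rz": 0,"fingers": 1},{"x": -8,"y": 8,"z": -72,"rx": 0,"ry": 0,"rz": 0.09,"fingers": 1},{"x": -16,"y": 16,"z": -72,"rx": 0,"ry": 0,"rz": 0.18,"fingers": 1},{"x": -24,"y": 24,"z": -72,"rx": 0,"ry": 0,"rz": 0.27,"fingers": 1},{"x": -33,"y": 32,"z": -72,"rx": 0,"ry": 0,"rz": 0.363,"fingers": 1},{"x": -33,"y": 32,"z": -72,"rx": 0,"ry": 0,"rz": 0.363,"fingers": 1},{"x": -33,"y": 32,"z": -45,"rx": 0,"ry": 0,"rz": 0.363,"fingers": 1},{"x": -33,"y": 32,"z": -25,"rx": 0,"ry": 0,"rz": 0.363,"fingers": 1},{"x": -33,"y": 32,"z": -19,"rx": 0,"ry": 0,"rz": 0.363,"fingers": 1},{"x": -33,"y": 32,"z": -19,"rx": 0,"ry": 0,"rz": 0.363,"fingers": 1},{"x": -33,"y": 32,"z": -19,"rx": 0,"ry": 0,"rz": 0.363,"fingers": 1}]}}

```text
time_s: 6.25
tool_pos: [0.5681, 0.2905, 0.0574]
tool_rot: [179.9, -0.0, 90.0]
force: [0.4, 0.8, -1.5]
grip_width: 0.0153
grasp_force: 50.0
```

```bash
python3 - <<'E'
from go import *
o=sensors.get_obs();print(o['time_s'],o['tool_pos'],o['tool_rot'],o['force'],o['wrist_torque'],o['grip_width'],o['grasp_force'])
t=snap('top','t2.png');s=snap('side','s2.png')
a=cv2.resize(t['image'][165:240,180:380],None,fx=4,fy=4,interpolation=cv2.INTER_CUBIC)
b=cv2.resize(s['image'][165:285,215:375],None,fx=2.4,fy=2.4,interpolation=cv2.INTER_CUBIC)
im=np.zeros((600,800,3),np.uint8);im[:300]=a;im[300:588,:384]=b
w=snap('wrist','w4.png')['image'][100:400,160:560];im[300:600,400:800]=w
cv2.imwrite('pics/m2.png',im[:,:,::-1])
E
```

```text
6.25 [0.56810079 0.29045489 0.05738648] [ 1.79930833e+02 -3.91557216e-02  9.00172941e+01] [ 0.41047853  0.79078783 -1.47962003] [ 0.03405834 -0.05891847 -0.00873139] 0.015345258269793605 49.99803786166012
```

View pics/m2.png

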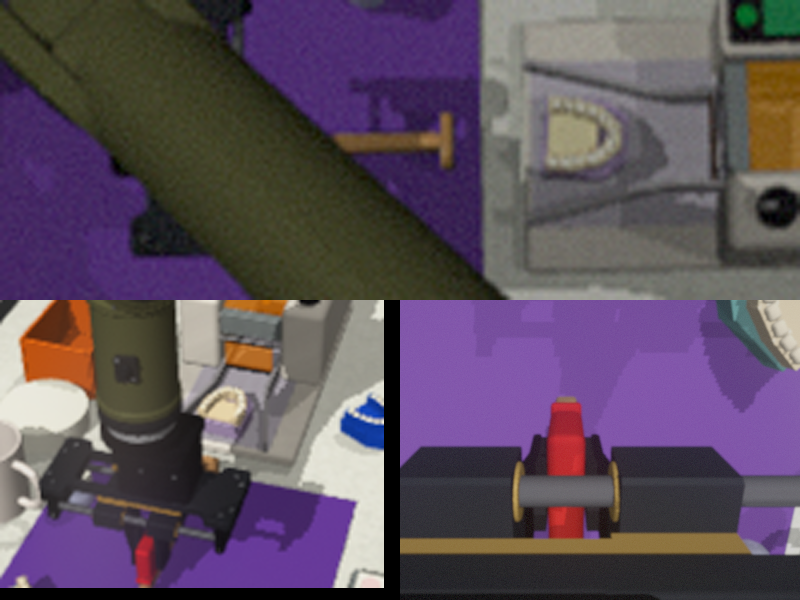

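The stick is square to the feed: its foot is at crop (450,140), in line with the cast at (585,133) and the rail midline. Now I'll approach and begin the push.

Emit:
{"method": "drive_tool", "body": {"moves": [{"x": -20,"y": -0.5,"z": 0,"rx": 0,"ry": 0,"rz": 0,"fingers": 1},{"x": -40,"y": -0.5,"z": 1.5,"rx": 0,"ry": 0,"rz": 0,"fingers": 1},{"x": -52,"y": -0.5,"z": 1.5,"rx": 0,"ry": 0,"rz": 0,"fingers": 1},{"x": -57,"y": -0.5,"z": 1.5,"rx": 0,"ry": 0,"rz": 0,"fingers": 1},{"x": -61,"y": -0.5,"z": 1.5,"rx": 0,"ry": 0,"rz": 0,"fingers": 1},{"x": -65,"y": -0.5,"z": 1.5,"rx": 0,"ry": 0,"rz": 0,"fingers": 1},{"x": -69,"y": -0.5,"z": 1.5,"rx": 0,"ry": 0,"rz": 0,"fingers": 1},{"x": -73,"y": -0.5,"z": 1.5,"rx": 0,"ry": 0,"rz": 0,"fingers": 1},{"x": -77,"y": -0.5,"z": 1.5,"rx": 0,"ry": 0,"rz": 0,"fingers": 1},{"x": -81,"y": -0.5,"z": 1.5,"rx": 0,"ry": 0,"rz": 0,"fingers": 1},{"x": -85,"y": -0.5,"z": 1.5,"rx": 0,"ry": 0,"rz": 0,"fingers": 1}]}}

```text
time_s: 7.78
tool_pos: [0.5672, 0.2047, 0.0551]
tool_rot: [180.0, -0.0, 90.0]
force: [-0.6, 1.5, -1.6]
grip_width: 0.016
grasp_force: 50.0
```

Emit:
{"method": "drive_tool", "body": {"moves": [{"x": -4,"y": 0,"z": -0.5,"rx": 0,"ry": 0,"rz": 0,"fingers": 1},{"x": -8,"y": 0,"z": -0.5,"rx": 0,"ry": 0,"rz": 0,"fingers": 1},{"x": -12,"y": 0,"z": -0.5,"rx": 0,"ry": 0,"rz": 0,"fingers": 1},{"x": -16,"y": 0,"z": -0.5,"rx": 0,"ry": 0,"rz": 0,"fingers": 1},{"x": -20,"y": 0,"z": -0.5,"rx": 0,"ry": 0,"rz": 0,"fingers": 1},{"x": -24,"y": 0,"z": -0.5,"rx": 0,"ry": 0,"rz": 0,"fingers": 1},{"x": -28,"y": 0,"z": -0.5,"rx": 0,"ry": 0,"rz": 0,"fingers": 1}]}}

```text
time_s: 8.65
tool_pos: [0.5666, 0.1782, 0.0557]
tool_rot: [-180.0, -0.1, 90.0]
force: [-2.0, 3.2, -1.0]
grip_width: 0.0155
grasp_force: 50.0
```

Emit:
{"method": "drive_tool", "body": {"moves": [{"x": -4,"y": 0,"z": 0,"rx": 0,"ry": 0,"rz": 0,"fingers": 1},{"x": -8,"y": 0,"z": 0,"rx": 0,"ry": 0,"rz": 0,"fingers": 1},{"x": -12,"y": 0,"z": 0,"rx": 0,"ry": 0,"rz": 0,"fingers": 1},{"x": -16,"y": 0,"z": 0,"rx": 0,"ry": 0,"rz": 0,"fingers": 1},{"x": -20,"y": 0,"z": 0,"rx": 0,"ry": 0,"rz": 0,"fingers": 1},{"x": -24,"y": 0,"z": 0,"rx": 0,"ry": 0,"rz": 0,"fingers": 1},{"x": -28,"y": 0,"z": 0,"rx": 0,"ry": 0,"rz": 0,"fingers": 1}]}}

```text
time_s: 9.52
tool_pos: [0.567, 0.1488, 0.0555]
tool_rot: [-180.0, -0.0, 90.0]
force: [-1.1, 3.5, -0.3]
grip_width: 0.0154
grasp_force: 50.1
```

```bash
python3 - <<'E'
from go import *
t=snap('top','t3.png');s=snap('side','s3.png')
a=cv2.resize(t['image'][165:240,260:460],None,fx=4,fy=4,interpolation=cv2.INTER_CUBIC)
b=cv2.resize(s['image'][125:245,245:405],None,fx=2.5,fy=2.5,interpolation=cv2.INTER_CUBIC)
im=np.zeros((600,800,3),np.uint8);im[:300]=a;im[300:600,:400]=b
cv2.imwrite('pics/m3.png',im[:,:,::-1])
E
```

```text
(no output)
```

View pics/m3.png

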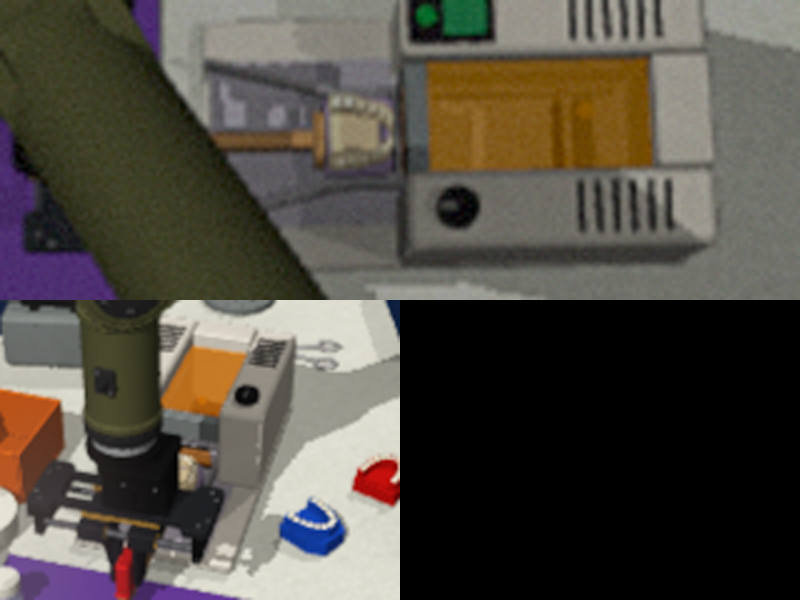

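The composite shows the cast straight between the rails with its nose at the mouth (395,132) and the foot against its heel at (320,138). A dark bar at crop x≈555-565 through the window could be the back stop.

```bash
python3 - <<'E'
from go import *
t=load('t3')
for u in (475,555,565): 
  for z in (.03,.05): print(u,z,ray(t,260+u/4,165+120/4,z)+[0,.0745,0])
o=sensors.get_obs();print(o['tool_pos'],o['force'])
E
```

```text
475 0.03 [ 0.57929455 -0.06247842  0.03      ]
475 0.05 [ 0.57545945 -0.06006154  0.05      ]
555 0.03 [ 0.57783108 -0.12186958  0.03      ]
555 0.05 [ 0.57401676 -0.11860896  0.05      ]
565 0.03 [ 0.57764812 -0.12929422  0.03      ]
565 0.05 [ 0.57383641 -0.12592812  0.05      ]
[0.56730309 0.14799278 0.05547325] [-0.91453155  2.71086213 -1.12945306]
```

Emit:
{"method": "drive_tool", "body": {"moves": [{"x": -4,"y": 0,"z": 0,"rx": 0,"ry": 0,"rz": 0,"fingers": 1},{"x": -8,"y": 0,"z": 0,"rx": 0,"ry": 0,"rz": 0,"fingers": 1},{"x": -12,"y": 0,"z": 0,"rx": 0,"ry": 0,"rz": 0,"fingers": 1},{"x": -16,"y": 0,"z": 0,"rx": 0,"ry": 0,"rz": 0,"fingers": 1},{"x": -20,"y": 0,"z": 0,"rx": 0,"ry": 0,"rz": 0,"fingers": 1},{"x": -24,"y": 0,"z": 0,"rx": 0,"ry": 0,"rz": 0,"fingers": 1},{"x": -28,"y": 0,"z": 0,"rx": 0,"ry": 0,"rz": 0,"fingers": 1}]}}

```text
time_s: 10.5
tool_pos: [0.5671, 0.1206, 0.0555]
tool_rot: [-180.0, 0.0, 90.0]
force: [-1.7, 3.8, -0.6]
grip_width: 0.0157
grasp_force: 50.0
```

Emit:
{"method": "drive_tool", "body": {"moves": [{"x": -4,"y": 0,"z": 0,"rx": 0,"ry": 0,"rz": 0,"fingers": 1},{"x": -8,"y": 0,"z": 0,"rx": 0,"ry": 0,"rz": 0,"fingers": 1},{"x": -12,"y": 0,"z": 0,"rx": 0,"ry": 0,"rz": 0,"fingers": 1},{"x": -16,"y": 0,"z": 0,"rx": 0,"ry": 0,"rz": 0,"fingers": 1},{"x": -20,"y": 0,"z": 0,"rx": 0,"ry": 0,"rz": 0,"fingers": 1},{"x": -24,"y": 0,"z": 0,"rx": 0,"ry": 0,"rz": 0,"fingers": 1},{"x": -28,"y": 0,"z": 0,"rx": 0,"ry": 0,"rz": 0,"fingers": 1}]}}

```text
time_s: 11.38
tool_pos: [0.5671, 0.0927, 0.0555]
tool_rot: [-180.0, 0.0, 90.0]
force: [-1.5, 3.6, -1.2]
grip_width: 0.0154
grasp_force: 50.0
```

Emit:
{"method": "drive_tool", "body": {"moves": [{"x": -4,"y": 0,"z": 0,"rx": 0,"ry": 0,"rz": 0,"fingers": 1},{"x": -8,"y": 0,"z": 0,"rx": 0,"ry": 0,"rz": 0,"fingers": 1},{"x": -12,"y": 0,"z": 0,"rx": 0,"ry": 0,"rz": 0,"fingers": 1},{"x": -16,"y": 0,"z": 0,"rx": 0,"ry": 0,"rz": 0,"fingers": 1},{"x": -20,"y": 0,"z": 0,"rx": 0,"ry": 0,"rz": 0,"fingers": 1},{"x": -24,"y": 0,"z": 0,"rx": 0,"ry": 0,"rz": 0,"fingers": 1},{"x": -28,"y": 0,"z": 0,"rx": 0,"ry": 0,"rz": 0,"fingers": 1},{"x": -31,"y": 0,"z": 0,"rx": 0,"ry": 0,"rz": 0,"fingers": 1},{"x": -34,"y": 0,"z": 0,"rx": 0,"ry": 0,"rz": 0,"fingers": 1},{"x": -36,"y": 0,"z": 0,"rx": 0,"ry": 0,"rz": 0,"fingers": 1},{"x": -37,"y": 0,"z": 0,"rx": 0,"ry": 0,"rz": 0,"fingers": 1}]}}

```text
time_s: 12.75
tool_pos: [0.5671, 0.0557, 0.0555]
tool_rot: [-180.0, 0.0, 90.0]
force: [-1.2, 3.5, -1.1]
grip_width: 0.0155
grasp_force: 50.0
```

Emit:
{"method": "drive_tool", "body": {"moves": [{"x": -1,"y": 0,"z": 0,"rx": 0,"ry": 0,"rz": 0,"fingers": 1},{"x": -2,"y": 0,"z": 0,"rx": 0,"ry": 0,"rz": 0,"fingers": 1}]}}

```text
time_s: 13.0
tool_pos: [0.5671, 0.054, 0.0555]
tool_rot: [-180.0, -0.0, 90.0]
force: [-1.3, 2.6, -2.1]
grip_width: 0.0158
grasp_force: 50.0
```

Emit:
{"method": "drive_tool", "body": {"moves": [{"x": -1,"y": 0,"z": 0,"rx": 0,"ry": 0,"rz": 0,"fingers": 1},{"x": -2,"y": 0,"z": 0,"rx": 0,"ry": 0,"rz": 0,"fingers": 1}]}}

```text
time_s: 13.25
tool_pos: [0.5671, 0.0519, 0.0555]
tool_rot: [-180.0, 0.0, 90.0]
force: [-1.4, 2.2, -0.9]
grip_width: 0.0159
grasp_force: 50.0
```

Emit:
{"method": "drive_tool", "body": {"moves": [{"x": -1,"y": 0,"z": 0,"rx": 0,"ry": 0,"rz": 0,"fingers": 1},{"x": -2,"y": 0,"z": 0,"rx": 0,"ry": 0,"rz": 0,"fingers": 1}]}}

```text
time_s: 13.5
tool_pos: [0.5671, 0.0499, 0.0555]
tool_rot: [-180.0, 0.0, 90.0]
force: [-1.1, 3.1, -1.9]
grip_width: 0.016
grasp_force: 50.0
```

Emit:
{"method": "drive_tool", "body": {"moves": [{"x": -1,"y": 0,"z": 0,"rx": 0,"ry": 0,"rz": 0,"fingers": 1},{"x": -2,"y": 0,"z": 0,"rx": 0,"ry": 0,"rz": 0,"fingers": 1}]}}

```text
time_s: 13.75
tool_pos: [0.5671, 0.0479, 0.0555]
tool_rot: [-180.0, 0.0, 90.0]
force: [-1.6, 3.5, -1.9]
grip_width: 0.0151
grasp_force: 50.0
```

Emit:
{"method": "drive_tool", "body": {"moves": [{"x": -1,"y": 0,"z": 0,"rx": 0,"ry": 0,"rz": 0,"fingers": 1},{"x": -2,"y": 0,"z": 0,"rx": 0,"ry": 0,"rz": 0,"fingers": 1}]}}

```text
time_s: 14.0
tool_pos: [0.5671, 0.0458, 0.0555]
tool_rot: [-180.0, 0.0, 90.0]
force: [-1.5, 3.2, -0.9]
grip_width: 0.0153
grasp_force: 50.0
```

Emit:
{"method": "drive_tool", "body": {"moves": [{"x": -1,"y": 0,"z": 0,"rx": 0,"ry": 0,"rz": 0,"fingers": 1},{"x": -2,"y": 0,"z": 0,"rx": 0,"ry": 0,"rz": 0,"fingers": 1}]}}

```text
time_s: 14.25
tool_pos: [0.5671, 0.0439, 0.0555]
tool_rot: [-180.0, 0.0, 90.0]
force: [-1.1, 2.4, -1.3]
grip_width: 0.0152
grasp_force: 50.0
```

Emit:
{"method": "drive_tool", "body": {"moves": [{"x": -1,"y": 0,"z": 0,"rx": 0,"ry": 0,"rz": 0,"fingers": 1},{"x": -2,"y": 0,"z": 0,"rx": 0,"ry": 0,"rz": 0,"fingers": 1}]}}

```text
time_s: 14.5
tool_pos: [0.5671, 0.0419, 0.0555]
tool_rot: [-180.0, 0.0, 90.0]
force: [-1.7, 3.1, -1.3]
grip_width: 0.0158
grasp_force: 50.0
```

Emit:
{"method": "drive_tool", "body": {"moves": [{"x": -1,"y": 0,"z": 0,"rx": 0,"ry": 0,"rz": 0,"fingers": 1},{"x": -2,"y": 0,"z": 0,"rx": 0,"ry": 0,"rz": 0,"fingers": 1}]}}

```text
time_s: 14.75
tool_pos: [0.5672, 0.0403, 0.0556]
tool_rot: [180.0, -0.0, 90.0]
force: [-1.5, 4.6, -1.0]
grip_width: 0.0159
grasp_force: 50.1
```

Emit:
{"method": "drive_tool", "body": {"moves": [{"x": -0.5,"y": 0,"z": 0,"rx": 0,"ry": 0,"rz": 0,"fingers": 1},{"x": -1,"y": 0,"z": 0,"rx": 0,"ry": 0,"rz": 0,"fingers": 1}]}}

```text
time_s: 15.0
tool_pos: [0.5671, 0.0399, 0.0557]
tool_rot: [180.0, -0.1, 90.0]
force: [-1.4, 5.7, -1.1]
grip_width: 0.0154
grasp_force: 50.1
```

Emit:
{"method": "drive_tool", "body": {"moves": [{"x": -0.5,"y": 0,"z": 0,"rx": 0,"ry": 0,"rz": 0,"fingers": 1},{"x": -1,"y": 0,"z": 0,"rx": 0,"ry": 0,"rz": 0,"fingers": 1}]}}

```text
time_s: 15.25
tool_pos: [0.5672, 0.0396, 0.0557]
tool_rot: [180.0, -0.1, 90.0]
force: [-2.1, 6.5, -0.9]
grip_width: 0.0159
grasp_force: 50.1
```

Emit:
{"method": "drive_tool", "body": {"moves": [{"x": -0.5,"y": 0,"z": 0,"rx": 0,"ry": 0,"rz": 0,"fingers": 1},{"x": -1,"y": 0,"z": 0,"rx": 0,"ry": 0,"rz": 0,"fingers": 1},{"x": -1,"y": 0,"z": 0,"rx": 0,"ry": 0,"rz": 0,"fingers": 1}]}}

```text
time_s: 15.62
tool_pos: [0.5672, 0.0393, 0.0558]
tool_rot: [180.0, -0.1, 90.1]
force: [-2.0, 7.4, 0.2]
grip_width: 0.0156
grasp_force: 50.1
```

Emit:
{"method": "drive_tool", "body": {"moves": [{"x": -0.5,"y": 0,"z": 0,"rx": 0,"ry": 0,"rz": 0,"fingers": 1},{"x": -1,"y": 0,"z": 0,"rx": 0,"ry": 0,"rz": 0,"fingers": 1},{"x": -1,"y": 0,"z": 0,"rx": 0,"ry": 0,"rz": 0,"fingers": 1},{"x": -1,"y": 0,"z": 0,"rx": 0,"ry": 0,"rz": 0,"fingers": 1}]}}

```text
time_s: 16.12
tool_pos: [0.5672, 0.039, 0.0559]
tool_rot: [180.0, -0.2, 90.1]
force: [-1.6, 7.7, -0.5]
grip_width: 0.0158
grasp_force: 50.1
```

```bash
python3 - <<'E'
from go import *
f=[]
for i in range(5): vision.read_camera('wrist'); f.append(sensors.get_obs()['force'])
print(np.round(f,2));print(sensors.get_obs()['tool_pos'],sensors.get_obs()['tool_rot'])
E
```

```text
[[-2.49  8.15 -1.25]
 [-1.31  9.31  0.03]
 [-2.33  8.39  0.15]
 [-2.21  7.12 -0.81]
 [-2.05  7.78 -0.32]]
[0.56716091 0.03895112 0.055893  ] [179.96793724  -0.19368066  90.09528498]
```

Emit:
{"method": "drive_tool", "body": {"moves": [{"x": 2,"y": 0,"z": 0,"rx": 0,"ry": 0,"rz": 0,"fingers": 1},{"x": 5,"y": 0,"z": 0,"rx": 0,"ry": 0,"rz": 0,"fingers": 1},{"x": 10,"y": 0,"z": 0,"rx": 0,"ry": 0,"rz": 0,"fingers": 1},{"x": 18,"y": 0,"z": 0,"rx": 0,"ry": 0,"rz": 0,"fingers": 1},{"x": 28,"y": 0,"z": 0,"rx": 0,"ry": 0,"rz": 0,"fingers": 1},{"x": 38,"y": 0,"z": 0,"rx": 0,"ry": 0,"rz": 0,"fingers": 1},{"x": 48,"y": 0,"z": 0,"rx": 0,"ry": 0,"rz": 0,"fingers": 1},{"x": 58,"y": 0,"z": 0,"rx": 0,"ry": 0,"rz": 0,"fingers": 1},{"x": 68,"y": 0,"z": 0,"rx": 0,"ry": 0,"rz": 0,"fingers": 1},{"x": 80,"y": 0,"z": 0,"rx": 0,"ry": 0,"rz": 0,"fingers": 1},{"x": 100,"y": 0,"z": 0,"rx": 0,"ry": 0,"rz": 0,"fingers": 1},{"x": 125,"y": 0,"z": 0,"rx": 0,"ry": 0,"rz": 0,"fingers": 1},{"x": 150,"y": 0,"z": 0,"rx": 0,"ry": 0,"rz": 0,"fingers": 1},{"x": 175,"y": 0,"z": 0,"rx": 0,"ry": 0,"rz": 0,"fingers": 1},{"x": 200,"y": 0,"z": 0,"rx": 0,"ry": 0,"rz": 0,"fingers": 1},{"x": 225,"y": 0,"z": 0,"rx": 0,"ry": 0,"rz": 0,"fingers": 1},{"x": 245,"y": 0,"z": 0,"rx": 0,"ry": 0,"rz": 0,"fingers": 1},{"x": 255,"y": 0,"z": -20,"rx": 0,"ry": 0,"rz": 0,"fingers": 1},{"x": 255,"y": 0,"z": -20,"rx": 0,"ry": 0,"rz": 0,"fingers": 1}]}}

```text
time_s: 18.75
tool_pos: [0.5684, 0.2927, 0.0782]
tool_rot: [179.8, -0.1, 90.1]
force: [-0.1, 0.5, -1.7]
grip_width: 0.0157
grasp_force: 50.0
```

```bash
python3 - <<'E'
from go import *
o=sensors.get_obs();print(o['time_s'],o['tool_pos'],o['tool_rot'],o['force'])
w=load('w3')
for t,y in [((.526,.3095,.075),110.8),((.526,.3095,.0380),110.8)]:print(rel(t,y))
s=snap('side','s5.png');t=snap('top','t5.png')
# mat and stick check: rear foot in top view
hsv=cv2.cvtColor(s['image'],cv2.COLOR_RGB2HSV)
# amber pixels under the bridge (mouth opening) before/after
for f in ('side0','s5'):
    im=cv2.cvtColor(load(f)['image'][175:200,300:340],cv2.COLOR_RGB2HSV);m=(im[...,0]>8)&(im[...,0]<22)&(im[...,1]>150);print(f,m.sum(),np.argwhere(m).mean(0) if m.any() else '')
E
```

```text
18.75 [0.56836661 0.29274539 0.07819859] [ 1.79780478e+02 -1.16184103e-01  9.00608472e+01] [-0.08226861  0.47622799 -1.74923976]
(array([ 16.8, -42.4,   3.1]), array([ 0.0042, -0.0013, -0.362 ]))
(array([ 16.7, -42.5,  40.1]), array([ 0.0042, -0.0013, -0.362 ]))
side0 193 [13.02590674 18.07253886]
s5 194 [13.05154639 18.06701031]
```

Emit:
{"method": "drive_tool", "body": {"moves": [{"x": 4,"y": -10,"z": -5,"rx": 0,"ry": 0,"rz": -0.09,"fingers": 1},{"x": 8,"y": -20,"z": -5,"rx": 0,"ry": 0,"rz": -0.18,"fingers": 1},{"x": 12,"y": -32,"z": -5,"rx": 0,"ry": 0,"rz": -0.27,"fingers": 1},{"x": 17,"y": -42.5,"z": 0,"rx": 0.004,"ry": -0.001,"rz": -0.362,"fingers": 1},{"x": 17,"y": -42.5,"z": 10,"rx": 0.004,"ry": -0.001,"rz": -0.362,"fingers": 1},{"x": 17,"y": -42.5,"z": 20,"rx": 0.004,"ry": -0.001,"rz": -0.362,"fingers": 1},{"x": 17,"y": -42.5,"z": 28,"rx": 0.004,"ry": -0.001,"rz": -0.362,"fingers": 1},{"x": 17,"y": -42.5,"z": 34,"rx": 0.004,"ry": -0.001,"rz": -0.362,"fingers": 1},{"x": 17,"y": -42.5,"z": 37,"rx": 0.004,"ry": -0.001,"rz": -0.362,"fingers": 1},{"x": 17,"y": -42.5,"z": 38,"rx": 0.004,"ry": -0.001,"rz": -0.362,"fingers": 1},{"x": 17,"y": -42.5,"z": 38,"rx": 0.004,"ry": -0.001,"rz": -0.362,"fingers": 1}]}}

```text
time_s: 20.23
tool_pos: [0.5248, 0.3082, 0.0377]
tool_rot: [-179.8, 0.0, 110.7]
force: [0.5, 0.6, -1.2]
grip_width: 0.0155
grasp_force: 50.0
```

Emit:
{"method": "drive_tool", "body": {"moves": [{"x": 0,"y": 0,"z": 0.5,"rx": 0,"ry": 0,"rz": 0,"fingers": 1},{"x": 0,"y": 0,"z": 0.8,"rx": 0,"ry": 0,"rz": 0,"fingers": 1},{"x": 0,"y": 0,"z": 0.8,"rx": 0,"ry": 0,"rz": 0,"fingers": 1}]}}

```text
time_s: 20.6
tool_pos: [0.5249, 0.3082, 0.0375]
tool_rot: [-179.8, 0.0, 110.7]
force: [-1.5, -2.0, 5.0]
grip_width: 0.0153
grasp_force: 50.0
```

Contact with the mat is confirmed (fz +5 N). Next I'll back off slightly, open and retreat upward.

Emit:
{"method": "drive_tool", "body": {"moves": [{"x": 0,"y": 0,"z": -0.5,"rx": 0,"ry": 0,"rz": 0,"fingers": 1},{"x": 0,"y": 0,"z": -0.5,"rx": 0,"ry": 0,"rz": 0,"fingers": -0.4},{"x": 0,"y": 0,"z": -0.5,"rx": 0,"ry": 0,"rz": 0,"fingers": -0.4},{"x": 0,"y": 0,"z": -0.5,"rx": 0,"ry": 0,"rz": 0,"fingers": -0.4},{"x": 0,"y": 0,"z": -0.5,"rx": 0,"ry": 0,"rz": 0,"fingers": -0.4},{"x": 0,"y": 0,"z": -0.5,"rx": 0,"ry": 0,"rz": 0,"fingers": -0.4},{"x": 0,"y": 0,"z": -15,"rx": 0,"ry": 0,"rz": 0,"fingers": -0.4},{"x": 0,"y": 0,"z": -45,"rx": 0,"ry": 0,"rz": 0,"fingers": -0.4},{"x": 0,"y": 0,"z": -95,"rx": 0,"ry": 0,"rz": 0,"fingers": -0.4},{"x": 0,"y": 0,"z": -145,"rx": 0,"ry": 0,"rz": 0,"fingers": -0.4},{"x": 0,"y": 0,"z": -165,"rx": 0,"ry": 0,"rz": 0,"fingers": -0.4},{"x": 0,"y": 0,"z": -165,"rx": 0,"ry": 0,"rz": 0,"fingers": -0.4},{"x": 0,"y": 0,"z": -165,"rx": 0,"ry": 0,"rz": 0,"fingers": -0.4}]}}

```text
time_s: 22.22
tool_pos: [0.5245, 0.3074, 0.2]
tool_rot: [-179.6, 0.1, 110.7]
force: [-0.5, 0.7, 0.7]
grip_width: 0.0606
grasp_force: 0.0
```

```bash
python3 - <<'E'
from go import *
o=sensors.get_obs();print(o['time_s'],o['tool_pos'],o['force'],o['grip_width'])
w=snap('wrist','w6.png');t=snap('top','t6.png');s=snap('side','s6.png')
h=cv2.cvtColor(w['image'],cv2.COLOR_RGB2HSV);m=((h[...,0]<5)|(h[...,0]>175))&(h[...,1]>180)&(h[...,2]>80);m=m[:240];p=np.argwhere(m);print('red',p.min(0),p.max(0),p.mean(0))
old=load('w3')['image'];h=cv2.cvtColor(old,cv2.COLOR_RGB2HSV);m=((h[...,0]<5)|(h[...,0]>175))&(h[...,1]>180)&(h[...,2]>80);m=m[:240];p=np.argwhere(m);print('red before',p.min(0),p.max(0),p.mean(0))
# lilac/cream cast under window: compare top view chamber region before/after; deck now empty
a=load('top0')['image'].astype(int);b=t['image'].astype(int);d=np.abs(cv2.blur(a.astype(np.float32),(3,3))-cv2.blur(b.astype(np.float32),(3,3))).sum(2)
q=np.argwhere(d[160:235,305:440]>60)+[160,305]
for lo,hi in((305,358),(358,440)):
    z=q[(q[:,1]>=lo)&(q[:,1]<hi)];print(lo,len(z),z.min(0) if len(z) else '',z.max(0) if len(z) else '')
for f in ('side0','s6'):
    im=cv2.cvtColor(load(f)['image'][175:200,300:340],cv2.COLOR_RGB2HSV);m=(im[...,0]>8)&(im[...,0]<22)&(im[...,1]>150);print(f,m.sum())
z=np.argwhere(d[355-160:0]>60) if 0 else None
col=b[198,362:430];print(np.argmax(col.sum(1))+362)
E
```

```text
22.225 [0.52452094 0.30741842 0.19999806] [-0.4619125   0.6872002   0.69261827] 0.06063414275676181
red [155 320] [225 335] [192.08461538 327.50989011]
red before [147 321] [217 336] [184.20430108 328.44623656]
305 727 [190 305] [231 346]
358 3 [234 361] [234 363]
side0 193
s6 34
429
```

```bash
python3 - <<'E'
from go import *
bl=lambda f:cv2.GaussianBlur(load(f)['image'].astype(np.float32),(5,5),0)
a,b,c=bl('top0'),bl('t6'),bl('t5')
np.set_printoptions(linewidth=200)
print('window diff top t6'); print((b-a).sum(2)[184:208:3,362:432:5].astype(int))
print('row198 top0',a[198,362:432:5].astype(int).tolist());print('row198 t6',b[198,362:432:5].astype(int).tolist())
print('deck t6 cast spot',a[200,312:346:4].astype(int).tolist(),b[200,312:346:4].astype(int).tolist())
s0,s5=bl('side0'),bl('s5')
print('side guard diff s5');print((s5-s0).sum(2)[140:200:5,300:345:4].astype(int))
E
```

```text
window diff top t6
[[ 17  13  14  13  17  12  16  26  10  14  19  15  21  28]
 [ 16  20  17  15  27  18  17  19  18  17  16  19  19  34]
 [ 15  20  10  -3  29  30  19  17  15  15  13  17  18  33]
 [ 19  17  23 -12  14  16  13  38  16  16  16  18  19  30]
 [ 19  17  16   8  14  25   7  37  13  14  22   9  17  30]
 [ 16  20  18   4  11  23  18  31  11  11  19  15  20  32]
 [ 18  16  16 -10  15  19  27  22  17  11  18  17  16  29]
 [ 14  18  17  -5   9  12   4  14   7  16  18  18  19  24]]
row198 top0 [[71, 74, 75], [103, 81, 51], [119, 82, 23], [123, 85, 26], [122, 85, 27], [120, 83, 22], [119, 81, 23], [112, 75, 16], [111, 73, 11], [105, 68, 6], [119, 80, 21], [111, 74, 12], [103, 78, 38], [143, 139, 130]]
row198 t6 [[76, 81, 80], [110, 87, 56], [128, 88, 25], [127, 86, 25], [136, 93, 17], [137, 94, 15], [130, 87, 22], [129, 88, 17], [117, 79, 11], [113, 74, 5], [127, 87, 23], [120, 80, 11], [112, 85, 43], [153, 149, 140]]
deck t6 cast spot [[122, 119, 117], [115, 108, 108], [145, 140, 109], [144, 139, 109], [129, 122, 99], [126, 123, 112], [88, 81, 88], [78, 76, 80], [80, 77, 81]] [[
[... 227 characters left out ...]
   49]
 [-119   45   43   42   45   30   35   37   39   43   45   48]
 [  47   49   50   49   30   32   33   33   33   33   36   47]
 [  22   21   28   34   31   31   34   33   34   33   47   51]
 [   9   11   40   29   31   31   34   34   33   39   25   -3]
 [  48   46   28   30   30   31   30   30   31  -21  -53  -17]
 [  47   43   34   37   36   43   84  102  -45 -208 -198 -180]
 [  47   43   29   31   31   31   32   12 -116 -180 -180 -179]
 [  46   44   29   30   37   14   21    1 -107 -177 -177 -175]
 [  45   43   26   28   22   14   18    4  -99 -177 -178 -174]
 [  43   43   31   26   29   30   31   31   20 -173 -175 -170]
 [  42   38   25   41   38   34   30   32   37 -140 -168 -165]]
```

```bash
python3 -c "
from cell import workorder
print(workorder.sign_off())"
```

```text
the job is handed in; nothing more can be done
None
```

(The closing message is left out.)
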